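Unlock the nest of trays and peel off the cover tray

TASK

Pull the red knob of the hold-down bolt all the way out, then take the top blue tray by its red lug and peel it off the clinging nest: raise the lug's corner first while the opposite corner is still down in the nest, so that the trays underneath stay where they are in the stand. Then carry it to the bare steel plate and finish while still holding it there, level and still, centred over the plate and a good hand's breadth above it; leave the bolt out and do not disturb the other things on the bench.

Things in the scene. Friction and masses are not known exactly. Their poses are not given: they have to be found in the camera images.
- stand: Grey steel stand, fixed to the bench: base plate 150 (x) x 250 (y, from -113 to +137) x 10 mm, origin on the bench under the centre of the tray nest. A block 40 x 24 mm, 90 mm high, centred at y = +113, guides the hold-down bolt, which slides along the stand's y axis. May be turned in yaw by up to 0.3 rad.
- bolt (a joint): Slide of the hold-down bolt in m: 0 = home (its flat tongue, 24 mm wide, reaches 11 mm over the rim at the +y end of the top tray, 2 mm above it, and keeps it down), grows as the knob is pulled outwards along the stand's +y; end stop at 0.032 (out, tongue clear of the tray). It is stiff (about 5 N) and stays where it is left.
- bolt_knob (a point): Centre of the bolt's red knob, a cylinder 26 mm in diameter and 18 mm long lying along the stand's y axis, 76 mm above the bench; it is pulled along the stand's +y. Free below and at both sides; with the bolt home it stands 25 mm (face) from the guide block.
- nest: The three nested blue trays under the top one: loose, about 0.9 kg, between low lips on the stand (2 mm play), origin on the stand's plate, axes as the stand's, rim at z = 50 mm. Must stay. Four sprung rubber clips on brackets (at y = +-36 mm, reaching out to x = +-69 mm, tops at z = 64 mm) press on the top tray's long sides.
- cover: The top blue tray, 0.15 kg: octagonal, 112 (x) x 162 (y) mm at the rim, flared walls 2.5 mm thick, feet at z = 0 (origin, centre), rim at z = 30 mm; axes as the stand's. In the nest it stands 30 mm above the nest's origin. A band along each long side (112 mm long, z = 22 to 33 mm, 114 mm over both) is held by the nest's clips, about 1 to 2 N each, until it has risen 11 mm.
- lug (a point): Grip point (z = 44 mm, x = +42, y = -67 mm in the tray) of the top tray's red lug: an upright plate 4 mm thick, 28 mm wide, rising from the rim (z = 30) to z = 58 mm at the cut corner at +x, -y. It faces the direction (1, -1)/sqrt 2 in the tray's x, y: pinch it from above along that direction, one finger inside the tray.
- far_corner (a point): Middle of the top tray's cut corner at -x, +y, opposite the lug, at rim height (x = -42, y = +67, z = 30 mm): about the point to turn the tray about when peeling.
- cover_mid (a point): Centre of the top tray's floor, inside, 10 mm above the tray's origin.
- plate_mid (a point): Centre of the upper face of the bare grey steel plate, 100 x 150 x 5 mm, fixed flat on the bench, over which the tray is presented.
- steel_cube: Bystander: loose steel block 50 x 62 x 34 mm.
- strap: Bystander: loose steel clamp strap 36 x 100 x 16 mm.
- brass_nut: Bystander: loose brass hexagon nut 22 mm.
There are look-alikes about, which are no part of the job. Leave any turquoise look-alike of the cover alone.

How it is judged:
On the way, in this order (a step that is already met when the one before it is completed fails the run):
1. the bolt is pulled fully out (more than 27 mm), the top tray still in the nest (value of joint bolt above 0.027 m and z of cover in the frame of nest below 0.036 m), for 0.2 s.
2. the lug's corner is raised (tray tilted by more than 8 degrees) while the opposite corner is still down in the nest (less than 15 mm up) (angle between cover's own z axis and vertical above 0.14 rad and z of far_corner in the frame of nest below 0.075 m), for 0.1 s.
3. the top tray is clear of the nest (distance between cover_mid and nest above 0.13 m), for 0.1 s.
At the end, for the whole second after the job is handed in: The fingers hold the top tray at rest: its floor's centre within 40 mm of the plate's centre seen from above, 80 to 320 mm above the bench, level within 12 degrees; the bolt is out (more than 25 mm) and the trays underneath sit where they were (within 12 mm) (horizontal distance between cover_mid and plate_mid below 0.04 m and height (world z) of cover_mid between 0.08 and 0.32 m and angle between cover's own z axis and vertical below 0.21 rad and linear speed of cover below 0.03 m/s and contact force between the fingers and cover above 1 N and value of joint bolt above 0.025 m and distance of nest from where it was at the start of the episode below 0.012 m and angle between nest's own z axis and vertical below 0.05 rad); the arm keeps its last pose, push and grip.
It fails at once if the trays underneath are lifted or dragged along (more than 20 mm, or tipped by more than 11 degrees) (distance of nest from where it was at the start of the episode above 0.02 m or angle between nest's own z axis and vertical above 0.2 rad).
It fails at once if a bystander is pushed away (more than 30 mm) (distance of any of steel_cube, strap, brass_nut from where it was at the start of the episode above 0.03 m).
It also fails if it takes over 58 s, if anything falls off the work surface, if the arm or the gripper's body presses on something with over 40 N, if the wrist force passes 120 N, or if a joint passes its speed limit or range.

ROBOT

A 7-joint arm with a two-finger parallel gripper is mounted at the origin on a cart in front of the work surface, level with it; the furniture and walls round the work are solid. World frame = base frame: x ahead of the robot, y to its left, z up, the work surface at z = 0. Lengths are in m, angles in rad, forces in N, time in s.
With the tool pointing down it reaches from about 0.35 to 0.9 m from the base axis. Payload 7.2 kg.
Tool frame: the origin (TCP) lies between the finger pads; the fingertips stand 14 mm ahead of it and the grasp point (between the pads) lies 5 mm behind it (finger_overhang is the distance from the TCP to the fingertips, in m); z points along the fingers, y is the line along which they close (so a half turn about z gives the same grasp; the last joint's range is limited). The gripper opens to 88 mm and grips with 3 to 60 N. Pads are 20 mm wide; open, the fingers measure 115 mm over their backs; the gripper's body (75 mm by 178 mm) begins 61 mm behind the grasp point.
Start: joints at [1.169, 0.411, -0.013, 1.596, 0.006, 1.134, -0.082], TCP at [0.205, -0.591, 0.237] pointing down, gripper open.
Joint ranges: [-2.95, 2.95], [-0.29, 1.99], [-1.47, 1.44], [0.14, 2.54], [-1.03, 4.17], [0.13, 1.85], [-2.86, 2.86]. Speed limits (rad/s): [2.39, 2.39, 3.01, 3.01, 3.14, 3.14, 3.14].

INTERFACE

Orientations are given as a unit quaternion [x, y, z, w].
In Python, from workcell import * gives the robot as it stands.
- The arm moves only by the tool play_rows, never from a script. Its argument "plan" is a list of rows, each a list of 2 entries, a list of its own where there are three numbers: the shift along the tool's x, y, z in mm, then the turn, a rotation vector about the tool's x, y, z in rad. In form: [[[tx, ty, tz], [rx, ry, rz]], ...]. A call has 1 to 12 rows; each row is the pose to reach, as a shift and turn from the pose commanded when the call began, along the tool's axes at that moment; what a row does not reach only later rows make up. A row lasts 1/12 s, in which the tool goes at most 41.7 mm and 7.16 degrees, less where a joint would pass 70% of its speed; a pose out of reach is approached as far as the arm can. A call with a gripper value outside its range is refused whole. "jaw" is the finger opening in mm, from 0 to 87.8, set as the call begins (left out, the last holds). The fingers move at their own pace and stop on an object; "force" is the grip in N (left out, the last holds). Time passes only in rows, so rows that repeat a pose let the fingers close. It gives the time, the measured TCP pose, the force, the opening and the grip force at its end, in the units of the state.
- get_obs(): the state, without advancing time (a new reading comes with each control period).
- capture(name): name is "scene" or "top"; returns (picture, depth): 384x512x3 uint8, red, green, blue; 384x512 float32, m along the optical axis (not along the pixel's ray), 0 where there is no reading.
- camera_model(name): a dict with "K" (3x3 intrinsics, pixels), "xyz" and "rotation" of the camera in the world. Camera axes: x right, y down, z forward; pixel columns grow to the right and rows downward; lengths in m; the calibration is good to about 2 mm. A picture is of the moment at which its call begins. camera_model takes no time and is no camera call.
- job_done(): hands the job in; it is judged then, once.
Trained networks look in the newest picture that a camera, given by its name, has taken for a name from the list of things; names that differ only in an ending like _2 or _b are one class to them, and where a whole thing is asked for, a point or a joint stands for the part that bears it (a point fixed in the world has none). Each returns a list of dicts, best first, with "conf" (0 to 1); they miss things now and then, are a little off and sometimes report something else, mostly with a low value. They report only what shows in the picture. A call takes as long as a camera call. They do not tell look-alikes from the thing itself.
- recognise(label, camera): "xyz" ([x, y, z] in m, in world coordinates, good to about 4 mm: the middle of the surface that is visible of it).
- masks_of(label, camera): "mask" (384x512 bool, what is visible of it).
- place_of(label, camera): "xyz" ([x, y, z] in m, in world coordinates, good to about 4 mm: a listed point, or the origin of a listed thing).
The state is a dict: "time": time; "qpos": joint angles; "joint_vel": joint speeds; "joint_efforts": joint torques, N m; "tool_pos": TCP position; "eef_rot": TCP orientation; "force": force on the tool from outside, world axes, zero at the start; "ft_torque": the same for the moment, N m; "finger_gap": finger opening in m; "grasp_force": force on a finger pad.
Only numpy, scipy, OpenCV 4.12 (cv2) and the standard library are available. Lean on these libraries where they do the work, as an engineer would, in place of code of your own. Each camera call takes 0.05 s, during which the arm holds its last target. There are 200 camera calls.

## Working session

There is one attempt and no reset: what is moved stays moved. The work goes in short steps, Python scripts to look and compute and a tool call to move; the robot and the scene stay as the last step left them, time stands still between calls to the robot, and variables do not carry over. Pictures are saved under pics/ and viewed, at most 10 in all, crops included, and the job is handed in when it is done.

Besides the shell and the picture viewer there is one more tool, called after ">>>" in YAML: its name, and indented under it one key for each argument. play_rows: Moves the arm, as the interface text tells. Its arguments: {"type":"object","properties":{"plan":{"type":"array","items":{"type":"array"}},"jaw":{"type":"number"},"force":{"type":"number"}},"required":["plan"]}

```bash
mkdir -p pics
cat > h.py <<'E'
from workcell import *
import numpy as np, cv2
from scipy.spatial.transform import Rotation as R
def save(n,f):
    im,d=capture(n); cv2.imwrite('pics/'+f,im[:,:,::-1]); return im,d
def world(n,d):
    c=camera_model(n);K=np.array(c['K']);Rm=np.array(c['rotation'])
    if Rm.shape!=(3,3): Rm=R.from_quat(Rm).as_matrix()
    v,u=np.mgrid[:384,:512]
    p=np.stack([(u-K[0,2])/K[0,0]*d,(v-K[1,2])/K[1,1]*d,d],-1)
    return p@Rm.T+np.array(c['xyz'])
E
python3 - <<'E'
from h import *
a,d=save('scene','s1.png');b,e=save('top','t1.png')
cv2.imwrite('pics/st1.png',cv2.resize(np.vstack([a,b])[:,:,::-1],(450,675))[:600]) if 0 else None
for l in ['stand','bolt_knob','nest','cover','lug','far_corner','cover_mid','plate_mid','steel_cube','strap','brass_nut']:
    for c in ['top','scene']:
        print(l,c,[(np.round(x['xyz'],3).tolist(),round(x['conf'],2)) for x in place_of(l,c)[:3]])
o=get_obs();print(o['time'],o['tool_pos'],o['eef_rot'],o['finger_gap'])
E
```

```text
stand top [([0.54, 0.149, -0.002], 0.87)]
stand scene [([0.539, 0.146, -0.003], 0.73)]
bolt_knob top [([0.55, 0.311, 0.074], 0.54)]
bolt_knob scene [([0.547, 0.309, 0.08], 0.47)]
nest top []
nest scene []
cover top [([0.393, 0.405, 0.002], 0.83), ([0.536, 0.148, 0.04], 0.61)]
cover scene [([0.39, 0.408, 0.002], 0.89), ([0.535, 0.15, 0.037], 0.59)]
lug top [([0.577, 0.078, 0.085], 0.86), ([0.376, 0.483, 0.049], 0.73)]
lug scene [([0.57, 0.072, 0.087], 0.82), ([0.381, 0.486, 0.043], 0.58)]
far_corner top [([0.404, 0.329, 0.033], 0.77), ([0.501, 0.22, 0.072], 0.76), ([0.554, 0.308, 0.076], 0.42)]
far_corner scene [([0.403, 0.33, 0.03], 0.73), ([0.504, 0.223, 0.07], 0.6), ([0.54, 0.147, 0.049], 0.33)]
cover_mid top [([0.538, 0.149, 0.053], 0.95), ([0.388, 0.406, 0.011], 0.76)]
cover_mid scene [([0.542, 0.148, 0.048], 0.87), ([0.388, 0.407, 0.008], 0.7), ([0.542, 0.148, 0.011], 0.49)]
plate_mid top [([0.498, -0.193, 0.005], 0.97), ([0.576, 0.077, 0.083], 0.56)]
plate_mid scene [([0.492, -0.191, 0.011], 0.74)]
steel_cube top [([0.674, -0.031, -0.001], 0.67)]
steel_cube scene [([0.68, -0.033, -0.001], 0.73)]
strap top [([0.386, -0.38, -0.004], 0.78)]
strap scene [([0.385, -0.386, 0.004], 0.72)]
brass_nut top [([0.538, 0.15, 0.042], 0.61), ([0.652, 0.266, -0.005], 0.35)]
brass_nut scene [([0.648, 0.268, -0.001], 0.48)]
1.2 [ 0.20474604 -0.59050167  0.23664847] [ 9.86104155e-01  1.66128250e-01 -1.02469896e-05  7.95680672e-06] 0.08779058374084935
```

View pics/s1.png

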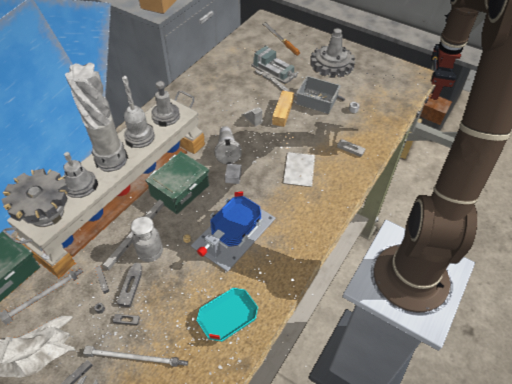

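View pics/t1.png

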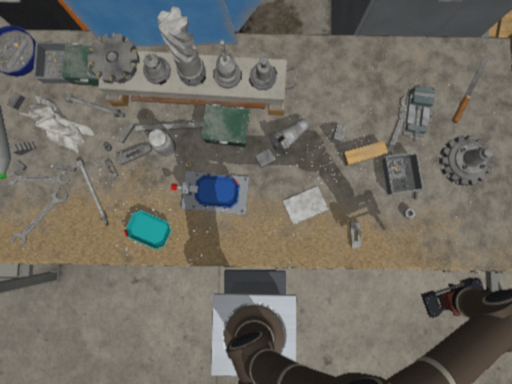

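Run:
```python
from h import *
a,d=capture('top');P=world('top',d)
h=cv2.cvtColor(a,cv2.COLOR_RGB2HSV)
red=((h[...,0]<8)|(h[...,0]>172))&(h[...,1]>130)&(h[...,2]>60)&(d>0)
n,lab,st,ce=cv2.connectedComponentsWithStats(red.astype(np.uint8))
for i in range(1,n):
    if st[i,4]>15:
        q=P[lab==i];print(st[i],ce[i].round(),np.median(q,0).round(3),q.min(0).round(3),q.max(0).round(3))
        t=q[q[:,2]>np.percentile(q[:,2],95)-0.008][:,:2];ev,V=np.linalg.eigh(np.cov(t.T));print('  top',t.mean(0).round(4),np.degrees(np.arctan2(V[1,1],V[0,1])).round(1),np.sqrt(ev).round(4))
# stand yaw from base plate: z 6..14mm
z=P[...,2];m=(abs(z-0.010)<0.003)&(abs(P[...,0]-.54)<.16)&(abs(P[...,1]-.15)<.2)&(h[...,1]<80)
q=P[m][:,:2].astype(np.float32)*1000;r=cv2.minAreaRect(q);print('plate rect',r,len(q))
c=camera_model('top');print(c['xyz'])
```

```text
[171 184   6   6  33] [173. 187.] [0.548 0.307 0.086] [0.541 0.298 0.078] [0.559 0.317 0.092]
  top [0.5507 0.3066] 100.3 [0.005 0.006]
[124 230   4   7  17] [125. 233.] [0.376 0.487 0.053] [ 0.364  0.482 -0.004] [0.387 0.508 0.062]
  top [0.3783 0.4871] -156.9 [0.0022 0.0072]
[448 293   5   9  25] [450. 297.] [ 0.216 -0.549  0.392] [ 0.202 -0.555  0.386] [ 0.225 -0.543  0.396]
  top [ 0.2147 -0.5482] 176.3 [0.0028 0.007 ]
[452 306   7   9  26] [455. 311.] [ 0.175 -0.56   0.392] [ 0.166 -0.568  0.387] [ 0.189 -0.551  0.397]
  top [ 0.1756 -0.5599] -144.6 [0.0022 0.008 ]
plate rect ((541.3741455078125, 145.6719207763672), (313.1235656738281, 388.4930725097656), 0.8707388639450073) 664
[3.85747210e-01 1.29932538e-03 1.48153737e+00]
```

The scene view shows the blue tray at about (235,220), its knob at (203,251), its lug at (239,194) and the steel plate at (298,168). The turquoise look-alike is at (227,315). The network positions agree with this. Next I fit the stand pose.

```bash
cat >> h.py <<'E'
def fit():
    loc={'stand':(0,0),'cover_mid':(0,0),'lug':(42,-67),'far_corner':(-42,67),'bolt_knob':(0,159)}
    A=[];B=[];N=[]
    for l,p in loc.items():
        for c in ['top','scene']:
            for x in place_of(l,c):
                q=np.array(x['xyz'][:2])*1000
                if x['conf']>.35 and np.hypot(*(q-[540-.06*0,148])-0)<185 and abs(np.hypot(*(q-[540,148]))-np.hypot(*p))<15:
                    A.append(p);B.append(q);N.append(l+c)
    A=np.array(A,float);B=np.array(B)
    a,b=A.mean(0),B.mean(0);H=(A-a).T@(B-b)
    th=np.arctan2(H[0,1]-H[1,0],H[0,0]+H[1,1]);Rm=np.array([[np.cos(th),-np.sin(th)],[np.sin(th),np.cos(th)]])
    t=b-Rm@a
    for n,r in zip(N,B-A@Rm.T-t):print(n,r.round(1))
    print('yaw',th,'origin',t,{l:(Rm@np.array(p)+t).round(1) for l,p in loc.items()})
def turn(p,Rt):
    o=get_obs();R0=R.from_quat(o['eef_rot'])
    print('shift mm',(R0.inv().apply(np.array(p)-o['tool_pos'])*1000).round(1),'turn',(R0.inv()*Rt).as_rotvec().round(4))
def down(ang): # tool pointing down, tool y at world angle ang (deg)
    y=np.array([np.cos(np.radians(ang)),np.sin(np.radians(ang)),0]);z=np.array([0,0,-1.]);x=np.cross(y,z)
    return R.from_matrix(np.stack([x,y,z],1))
E
python3 - <<'E'
from h import *
capture('top');capture('scene');fit()
P=[np.array(x['xyz']) for c in['top','scene'] for x in place_of('plate_mid',c)[:1]];print(P)
turn([0.55,0.307,0.16],down(-4.5))
E
```

```text
standtop [ 1.9 -1.6]
standscene [0.5 0.7]
cover_midtop [-1.4  0.4]
cover_midscene [1.6 1.5]
lugtop [ 1.3 -1.4]
lugscene [-2.  -6.5]
far_cornertop [-1.7  0. ]
far_cornerscene [1.3 0.1]
bolt_knobtop [0.  4.1]
bolt_knobscene [-1.4  2.7]
yaw -0.09150039648253235 origin [538.22434587 149.03302708] {'stand': array([538.2, 149. ]), 'cover_mid': array([538.2, 149. ]), 'lug': array([573.9,  78.5]), 'far_corner': array([502.5, 219.6]), 'bolt_knob': array([552.8, 307.4])}
[array([ 0.4976, -0.1964,  0.0041]), array([ 0.4949, -0.1945,  0.0054])]
shift mm [ 620.3 -734.8   76.6] turn [-0.     -0.     -1.1584]
```

>>> play_rows:
  plan:
    - [[620,-735,60],[0,0,-1.147]]
    - [[620,-735,60],[0,0,-1.147]]
    - [[620,-735,60],[0,0,-1.147]]
    - [[620,-735,60],[0,0,-1.147]]
    - [[620,-735,60],[0,0,-1.147]]
    - [[620,-735,60],[0,0,-1.147]]
    - [[620,-735,60],[0,0,-1.147]]
    - [[620,-735,60],[0,0,-1.147]]
    - [[620,-735,60],[0,0,-1.147]]
    - [[620,-735,60],[0,0,-1.147]]
    - [[620,-735,60],[0,0,-1.147]]
    - [[620,-735,60],[0,0,-1.147]]
  jaw: 70

```text
time: 2.95
tool_pos: [0.3841, -0.123, 0.2058]
eef_rot: [0.738, 0.674, 0.0, 0.001]
force: [0.6, -0.8, 0.5]
finger_gap: 0.0699
grasp_force: 0.0
```

Run:
```python
from h import *
o=get_obs();print(o['time'],o['tool_pos'],o['qpos'])
turn([0.552,0.308,0.165],down(-5.2))
```

```text
2.95 [ 0.38411269 -0.12295837  0.20584903] [ 0.70150248  0.09963299 -0.538597    2.10646647  0.06368088  0.94927771
  0.03768428]
shift mm [444.4 128.3  40.6] turn [0.0011 0.0008 0.0004]
```

>>> play_rows:
  plan:
    - [[444,128,40],[0,0,0]]
    - [[444,128,40],[0,0,0]]
    - [[444,128,40],[0,0,0]]
    - [[444,128,40],[0,0,0]]
    - [[444,128,40],[0,0,0]]
    - [[444,128,40],[0,0,0]]
    - [[444,128,40],[0,0,0]]
    - [[444,128,40],[0,0,0]]
    - [[444,128,40],[0,0,0]]
    - [[444,128,40],[0,0,0]]
    - [[444,128,40],[0,0,0]]
    - [[444,128,40],[0,0,0]]

```text
time: 3.95
tool_pos: [0.5509, 0.3138, 0.1646]
eef_rot: [0.736, 0.677, 0.001, -0.002]
force: [-1.9, 0.1, 0.8]
finger_gap: 0.0697
grasp_force: 0.0
```

Run:
```python
from h import *
s,_=capture('scene');t,_=capture('top')
im=np.hstack([cv2.resize(s[150:300,150:300],(400,400),interpolation=2),cv2.resize(t[140:240,140:260],(400,400),interpolation=2)])
cv2.imwrite('pics/a2.png',im[:,:,::-1])
o=get_obs();print(o['time'],o['tool_pos'],o['qpos'])
turn([0.552,0.308,0.071],down(-5.2))
```

```text
4.05 [0.55047515 0.30861027 0.16464971] [-0.14257842  0.57277209 -0.64414525  1.62541282  0.37772272  1.07191159
 -0.97995102]
shift mm [-0.6  1.7 93.6] turn [-0.0016 -0.0008  0.0042]
```

View pics/a2.png

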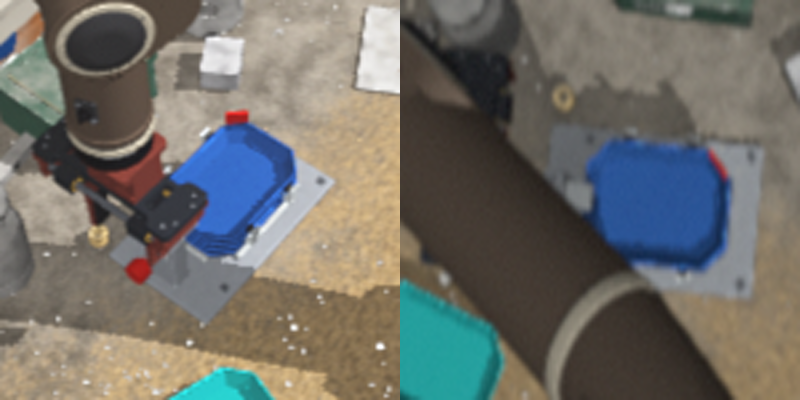

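The crop shows the knob at (139,270), right under the gripper, and the nut at (97,235), which is clear of the fingers. I'll descend and grip.

>>> play_rows:
  plan:
    - [[0,1,25],[0,0,0]]
    - [[0,1,50],[0,0,0]]
    - [[0,1,75],[0,0,0]]
    - [[0,1,93],[0,0,0]]
    - [[0,1,93],[0,0,0]]
    - [[0,1,93],[0,0,0]]

```text
time: 4.55
tool_pos: [0.552, 0.304, 0.0723]
eef_rot: [0.739, 0.674, -0.001, 0.0]
force: [1.4, -0.6, 0.5]
finger_gap: 0.0701
grasp_force: 0.0
```

>>> play_rows:
  plan:
    - [[0,0,0],[0,0,0]]
    - [[0,0,0],[0,0,0]]
    - [[0,0,0],[0,0,0]]
    - [[0,0,0],[0,0,0]]
    - [[0,0,0],[0,0,0]]
    - [[0,0,0],[0,0,0]]
  jaw: 10
  force: 40

```text
time: 5.05
tool_pos: [0.5524, 0.306, 0.0729]
eef_rot: [0.738, 0.675, 0.0, 0.0]
force: [-0.2, -0.3, -0.3]
finger_gap: 0.033
grasp_force: 0.0
```

>>> play_rows:
  plan:
    - [[0,0,0],[0,0,0]]
    - [[0,0,0],[0,0,0]]
    - [[0,0,0],[0,0,0]]
    - [[0,0,0],[0,0,0]]
    - [[0,0,0],[0,0,0]]
    - [[0,0,0],[0,0,0]]

```text
time: 5.55
tool_pos: [0.5509, 0.3061, 0.0726]
eef_rot: [0.738, 0.675, -0.001, -0.0]
force: [-6.1, -0.7, 4.6]
finger_gap: 0.0248
grasp_force: 40.0
```

>>> play_rows:
  plan:
    - [[5,0,0],[0,0,0]]
    - [[10,0,0],[0,0,0]]
    - [[15,0,0],[0,0,0]]
    - [[20,0,0],[0,0,0]]
    - [[25,0,0],[0,0,0]]
    - [[30,0,0],[0,0,0]]
    - [[33,0,0],[0,0,0]]
    - [[35,0,0],[0,0,0]]
    - [[36,0,0],[0,0,0]]
    - [[36,0,0],[0,0,0]]
    - [[36,0,0],[0,0,0]]

```text
time: 6.47
tool_pos: [0.5534, 0.3377, 0.0724]
eef_rot: [0.738, 0.674, -0.004, 0.002]
force: [-11.5, -12.6, 15.3]
finger_gap: 0.0253
grasp_force: 40.1
```

>>> play_rows:
  plan:
    - [[-3,0,0],[0,0,0]]
    - [[-3,0,0],[0,0,0]]
    - [[-3,0,0],[0,0,0]]
    - [[-3,0,0],[0,0,0]]
    - [[-3,0,0],[0,0,0]]
    - [[-3,0,-30],[0,0,0]]
    - [[-3,0,-60],[0,0,0]]
    - [[-3,0,-90],[0,0,0]]
    - [[-3,0,-120],[0,0,0]]
    - [[-3,0,-120],[0,0,0]]
  jaw: 60

```text
time: 7.3
tool_pos: [0.5572, 0.3413, 0.1991]
eef_rot: [0.738, 0.675, 0.005, 0.001]
force: [0.1, 0.9, -0.1]
finger_gap: 0.0599
grasp_force: 0.0
```

Run:
```python
from h import *
capture('scene');capture('top')
for l in ['bolt_knob','lug','far_corner','cover_mid']:
  for c in ['scene','top']: print(l,c,[(np.round(x['xyz'],3).tolist(),round(x['conf'],2)) for x in place_of(l,c)[:3]])
o=get_obs();print(o['time'],o['tool_pos'],o['qpos'])
turn([0.573,0.078,0.19],down(-50.2))
```

```text
bolt_knob scene [([0.552, 0.338, 0.079], 0.63)]
bolt_knob top []
lug scene [([0.378, 0.486, 0.045], 0.68), ([0.573, 0.071, 0.088], 0.6)]
lug top [([0.577, 0.081, 0.084], 0.93), ([0.373, 0.482, 0.046], 0.81)]
far_corner scene [([0.4, 0.328, 0.031], 0.96), ([0.503, 0.221, 0.069], 0.92)]
far_corner top [([0.404, 0.33, 0.031], 0.86), ([0.502, 0.22, 0.07], 0.76), ([0.674, -0.03, -0.002], 0.38)]
cover_mid scene [([0.54, 0.148, 0.048], 0.94), ([0.386, 0.408, 0.009], 0.67)]
cover_mid top [([0.387, 0.406, 0.011], 0.72), ([0.536, 0.147, 0.052], 0.64)]
7.8 [0.55487289 0.33861957 0.19162139] [-0.19014688  0.57691899 -0.64572218  1.5477719   0.36870316  1.14270874
 -1.00274012]
shift mm [-257.9   41.4    1.8] turn [-0.0008  0.0011  0.7863]
```

>>> play_rows:
  plan:
    - [[-258,41,0],[0,0,0.786]]
    - [[-258,41,0],[0,0,0.786]]
    - [[-258,41,0],[0,0,0.786]]
    - [[-258,41,0],[0,0,0.786]]
    - [[-258,41,0],[0,0,0.786]]
    - [[-258,41,0],[0,0,0.786]]
    - [[-258,41,0],[0,0,0.786]]
    - [[-258,41,0],[0,0,0.786]]
    - [[-258,41,0],[0,0,0.786]]
    - [[-258,41,0],[0,0,0.786]]
    - [[-258,41,0],[0,0,0.786]]
  jaw: 50

```text
time: 8.72
tool_pos: [0.5725, 0.0804, 0.1925]
eef_rot: [0.94, 0.342, 0.0, -0.001]
force: [-0.0, 1.4, 0.3]
finger_gap: 0.0497
grasp_force: 0.0
```

Run:
```python
from h import *
s,_=capture('scene');t,_=capture('top')
im=np.hstack([cv2.resize(s[130:280,150:300],(400,400),interpolation=2),cv2.resize(t[140:240,160:260],(400,400),interpolation=2)])
cv2.imwrite('pics/a3.png',im[:,:,::-1])
for l in ['bolt_knob','lug','far_corner','cover_mid']:
  for c in ['scene','top']: print(l,c,[(np.round(x['xyz'],3).tolist(),round(x['conf'],2)) for x in place_of(l,c)[:3]])
o=get_obs();print(o['time'],o['tool_pos'],o['qpos'])
turn([0.574,0.078,0.083],down(-50.2))
```

```text
bolt_knob scene [([0.552, 0.342, 0.08], 0.45)]
bolt_knob top [([0.555, 0.341, 0.078], 0.59)]
lug scene [([0.381, 0.484, 0.044], 0.73)]
lug top [([0.376, 0.483, 0.041], 0.83)]
far_corner scene [([0.402, 0.333, 0.029], 0.83), ([0.504, 0.221, 0.069], 0.74)]
far_corner top [([0.503, 0.218, 0.071], 0.92), ([0.402, 0.326, 0.033], 0.75)]
cover_mid scene [([0.387, 0.409, 0.009], 0.81), ([0.54, 0.147, 0.047], 0.69)]
cover_mid top [([0.389, 0.405, 0.009], 0.92), ([0.541, 0.149, 0.05], 0.74)]
9.2167 [0.57278331 0.07821215 0.19250537] [ 0.12953174  0.41515418 -0.45979039  1.74093019  0.20986323  1.03426342
 -1.28016589]
shift mm [  0.8   0.9 109.5] turn [0.0001 0.     0.0004]
```

View pics/a3.png

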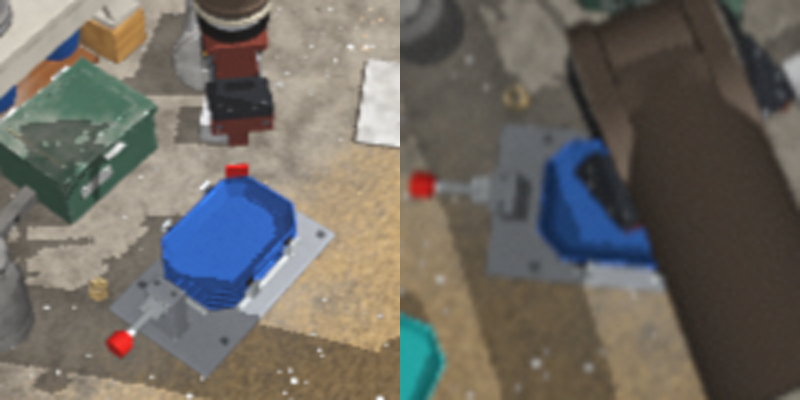

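The knob (crop 120,343) now stands well out from the block, and the gripper hangs over the lug (237,170). I'll descend and grip the lug.

>>> play_rows:
  plan:
    - [[1,1,30],[0,0,0]]
    - [[1,1,60],[0,0,0]]
    - [[1,1,85],[0,0,0]]
    - [[1,1,100],[0,0,0]]
    - [[1,1,109],[0,0,0]]
    - [[1,1,109],[0,0,0]]
    - [[1,1,109],[0,0,0]]

```text
time: 9.8
tool_pos: [0.5744, 0.0781, 0.0838]
eef_rot: [0.94, 0.34, -0.0, -0.0]
force: [-0.1, -0.0, 0.1]
finger_gap: 0.0497
grasp_force: 0.0
```

>>> play_rows:
  plan:
    - [[0,0,0],[0,0,0]]
    - [[0,0,0],[0,0,0]]
    - [[0,0,0],[0,0,0]]
    - [[0,0,0],[0,0,0]]
    - [[0,0,0],[0,0,0]]
    - [[0,0,0],[0,0,0]]
  jaw: 16
  force: 10

```text
time: 10.3
tool_pos: [0.5743, 0.078, 0.0838]
eef_rot: [0.94, 0.34, 0.0, 0.0]
force: [0.2, -0.0, 0.5]
finger_gap: 0.017
grasp_force: 0.0
```

>>> play_rows:
  plan:
    - [[0,0,0],[0,0,0]]
    - [[0,0,0],[0,0,0]]
    - [[0,0,0],[0,0,0]]
    - [[0,0,0],[0,0,0]]
    - [[0,0,0],[0,0,0]]
    - [[0,0,0],[0,0,0]]
  jaw: 0
  force: 8

```text
time: 10.8
tool_pos: [0.5744, 0.0776, 0.0835]
eef_rot: [0.94, 0.34, 0.0, 0.0]
force: [0.8, -2.2, 0.9]
finger_gap: 0.004
grasp_force: 8.0
```

Run:
```python
from h import *
p=np.array([0.5744,0.0778,0.0836]);R0=down(-50.2);f=np.array([.5025,.2195,.070]);a=np.array([-.892,-.455,0])
for g in [1,2,3,4,5,6,7,8,9,10,11,12,13]:
    Q=R.from_rotvec(a*np.radians(g));print(g,(R0.inv().apply(f+Q.apply(p-f)-p)*1000).round(1).tolist(),(R0.inv()*Q*R0).as_rotvec().round(3).tolist())
```

```text
1 [0.1, -0.3, -2.8] [-0.017, -0.004, 0.0]
2 [0.1, -0.6, -5.5] [-0.034, -0.008, 0.0]
3 [0.2, -0.9, -8.3] [-0.051, -0.012, 0.0]
4 [0.3, -1.3, -11.1] [-0.068, -0.015, 0.0]
5 [0.4, -1.7, -13.8] [-0.085, -0.019, 0.0]
6 [0.5, -2.2, -16.6] [-0.102, -0.023, 0.0]
7 [0.6, -2.8, -19.3] [-0.119, -0.027, 0.0]
8 [0.8, -3.4, -22.0] [-0.136, -0.031, -0.0]
9 [0.9, -4.0, -24.7] [-0.153, -0.035, 0.0]
10 [1.1, -4.7, -27.4] [-0.17, -0.039, 0.0]
11 [1.2, -5.4, -30.1] [-0.187, -0.043, 0.0]
12 [1.4, -6.2, -32.8] [-0.205, -0.046, 0.0]
13 [1.6, -7.0, -35.4] [-0.222, -0.05, 0.0]
```

>>> play_rows:
  plan:
    - [[0,0,0],[0,0,0]]
    - [[0,0,0],[0,0,0]]
    - [[0,0,0],[0,0,0]]
  force: 40

```text
time: 11.05
tool_pos: [0.5742, 0.0775, 0.0835]
eef_rot: [0.94, 0.34, -0.0, 0.0]
force: [0.7, -3.9, 2.1]
finger_gap: 0.004
grasp_force: 40.0
```

>>> play_rows:
  plan:
    - [[0,0,-1.4],[-0.009,-0.002,0]]
    - [[0.1,-0.3,-2.8],[-0.017,-0.004,0]]
    - [[0.1,-0.5,-4.1],[-0.026,-0.006,0]]
    - [[0.1,-0.6,-5.5],[-0.034,-0.008,0]]
    - [[0.2,-0.8,-7],[-0.043,-0.01,0]]
    - [[0.2,-0.9,-8.3],[-0.051,-0.012,0]]
    - [[0.3,-1.1,-9.7],[-0.06,-0.013,0]]
    - [[0.3,-1.3,-11.1],[-0.068,-0.015,0]]
    - [[0.4,-1.7,-13.8],[-0.085,-0.019,0]]
    - [[0.5,-2.2,-16.6],[-0.102,-0.023,0]]

```text
time: 11.88
tool_pos: [0.5735, 0.0801, 0.1006]
eef_rot: [0.939, 0.34, 0.007, 0.053]
force: [-0.5, -1.0, -5.2]
finger_gap: 0.0035
grasp_force: 40.0
```

>>> play_rows:
  plan:
    - [[0.1,-0.3,-2.8],[-0.017,-0.004,0]]
    - [[0.1,-0.6,-5.5],[-0.034,-0.008,0]]
    - [[0.2,-0.9,-8.3],[-0.051,-0.012,0]]
    - [[0.3,-1.3,-11.1],[-0.068,-0.015,0]]
    - [[0.4,-1.7,-13.8],[-0.085,-0.019,0]]
    - [[0.5,-2.2,-16.6],[-0.102,-0.023,0]]
    - [[0.6,-2.8,-19.3],[-0.119,-0.027,0]]
    - [[0.6,-2.8,-19.3],[-0.119,-0.027,0]]
    - [[0.6,-2.8,-19.3],[-0.119,-0.027,0]]

```text
time: 12.63
tool_pos: [0.5712, 0.0848, 0.1193]
eef_rot: [0.934, 0.339, 0.015, 0.112]
force: [2.0, 0.3, -1.4]
finger_gap: 0.0038
grasp_force: 40.0
```

Run:
```python
from h import *
s,_=capture('scene')
cv2.imwrite('pics/a4.png',cv2.resize(s[150:280,170:300],(560,560),interpolation=2)[:,:,::-1])
for l in ['far_corner','cover_mid','nest']: print(l,[(np.round(x['xyz'],3).tolist(),round(x['conf'],2)) for x in place_of(l,'scene')[:3]])
o=get_obs();print(o['time'],o['tool_pos'],o['force'],o['finger_gap'],R.from_quat(o['eef_rot']).as_matrix()[:,2])
R0=R.from_quat(o['eef_rot']);print('up 40 in tool:',R0.inv().apply([0,0,40]).round(1))
```

```text
far_corner [([0.4, 0.329, 0.028], 0.65)]
cover_mid [([0.388, 0.407, 0.012], 0.67), ([0.538, 0.147, -0.002], 0.64)]
nest [([0.536, 0.151, 0.014], 0.68), ([0.552, 0.338, 0.076], 0.51)]
12.8333 [0.57105496 0.08434972 0.11896342] [ 2.3115978   1.58893457 -0.49951934] 0.003958129657143787 [ 0.10215059 -0.19958249 -0.97454199]
up 40 in tool: [ -2.    8.7 -39. ]
```

View pics/a4.png

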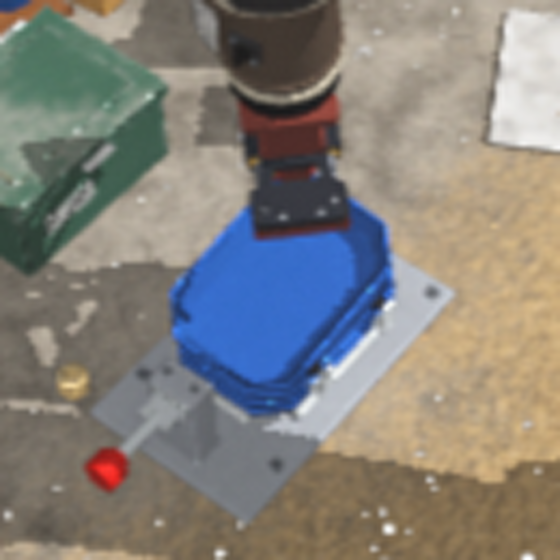

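The tray (around 280,300) is tilted with its lug end up, the far corner is still down, and the nest sits on the stand. I'll lift straight up, keeping the tilt.

>>> play_rows:
  plan:
    - [[-0.2,0.7,-3],[0,0,0]]
    - [[-0.3,1.3,-6],[0,0,0]]
    - [[-0.5,2,-9],[0,0,0]]
    - [[-0.6,2.6,-12],[0,0,0]]
    - [[-0.8,3.3,-15],[0,0,0]]
    - [[-1,4.4,-20],[0,0,0]]
    - [[-1.2,5.5,-25],[0,0,0]]
    - [[-1.5,6.7,-30],[0,0,0]]
    - [[-2,8.7,-39],[0,0,0]]
    - [[-2,8.7,-39],[0,0,0]]

```text
time: 13.67
tool_pos: [0.5718, 0.0847, 0.1611]
eef_rot: [0.934, 0.338, 0.015, 0.112]
force: [0.2, 0.8, -1.2]
finger_gap: 0.0036
grasp_force: 40.0
```

Run:
```python
from h import *
s,_=capture('scene')
cv2.imwrite('pics/a5.png',cv2.resize(s[150:280,170:300],(560,560),interpolation=2)[:,:,::-1])
for l in ['far_corner','cover_mid','nest']: print(l,[(np.round(x['xyz'],3).tolist(),round(x['conf'],2)) for x in place_of(l,'scene')[:3]])
o=get_obs();print(o['time'],o['tool_pos'],o['force'],o['finger_gap'])
```

```text
far_corner [([0.504, 0.221, 0.11], 0.88), ([0.403, 0.331, 0.03], 0.85)]
cover_mid [([0.386, 0.41, 0.008], 0.84), ([0.542, 0.148, 0.108], 0.66)]
nest [([0.539, 0.148, 0.011], 0.97), ([0.571, 0.078, 0.164], 0.73), ([0.54, 0.147, 0.099], 0.51)]
13.8667 [0.57072188 0.08428707 0.15889865] [-0.27176485  0.5047527  -1.35007126] 0.003891827919640492
```

View pics/a5.png

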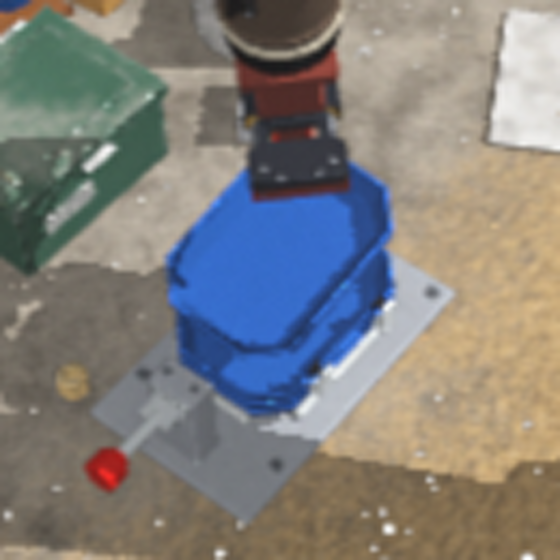

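The tray is free: the wrist force of 1.35 N equals its weight, and the nest is unmoved. I'll lift higher.

>>> play_rows:
  plan:
    - [[-0.5,2.2,-10],[0,0,0]]
    - [[-1.2,5.5,-25],[0,0,0]]
    - [[-2,8.7,-39],[0,0,0]]
    - [[-3,13,-58.5],[0,0,0]]
    - [[-4,17.4,-78],[0,0,0]]
    - [[-4,17.4,-78],[0,0,0]]

```text
time: 14.37
tool_pos: [0.5725, 0.0852, 0.2434]
eef_rot: [0.934, 0.338, 0.017, 0.112]
force: [0.3, 0.5, -0.6]
finger_gap: 0.004
grasp_force: 40.0
```

Run:
```python
from h import *
o=get_obs();print(o['time'],o['tool_pos'],o['force'],o['finger_gap'])
turn([0.532,-0.2645,0.225],down(-50.2))
R0=R.from_quat(o['eef_rot']);v=R0.inv().apply(np.array([0.532,-0.2645,0.225])-o['tool_pos'])*1000
print([(v*k).round(0).tolist() for k in np.linspace(1/16,1,16)])
```

```text
14.3667 [0.57246756 0.08522894 0.24336582] [ 0.28682201  0.45233211 -0.5800407 ] 0.004031671309720905
shift mm [-252.6  231.5   82.9] turn [ 0.2234  0.0446 -0.0003]
[[-16.0, 14.0, 5.0], [-32.0, 29.0, 10.0], [-47.0, 43.0, 16.0], [-63.0, 58.0, 21.0], [-79.0, 72.0, 26.0], [-95.0, 87.0, 31.0], [-111.0, 101.0, 36.0], [-126.0, 116.0, 41.0], [-142.0, 130.0, 47.0], [-158.0, 145.0, 52.0], [-174.0, 159.0, 57.0], [-189.0, 174.0, 62.0], [-205.0, 188.0, 67.0], [-221.0, 203.0, 73.0], [-237.0, 217.0, 78.0], [-253.0, 232.0, 83.0]]
```

>>> play_rows:
  plan:
    - [[-6,5,2],[0.01,0.002,0]]
    - [[-16,14,5],[0.02,0.004,0]]
    - [[-32,29,10],[0.04,0.008,0]]
    - [[-47,43,16],[0.06,0.012,0]]
    - [[-63,58,21],[0.08,0.016,0]]
    - [[-79,72,26],[0.1,0.02,0]]
    - [[-95,87,31],[0.12,0.024,0]]
    - [[-111,101,36],[0.14,0.028,0]]
    - [[-126,116,41],[0.16,0.032,0]]
    - [[-142,130,47],[0.18,0.036,0]]
    - [[-154,141,50],[0.2,0.04,0]]
    - [[-158,145,52],[0.21,0.043,0]]

```text
time: 15.37
tool_pos: [0.5439, -0.1388, 0.2265]
eef_rot: [0.941, 0.338, -0.003, 0.006]
force: [0.2, -0.4, -1.6]
finger_gap: 0.0039
grasp_force: 40.0
```

Run:
```python
from h import *
capture('scene');capture('top')
for l in ['far_corner','cover_mid','lug','plate_mid','nest']:
  for c in ['scene','top']: print(l,c,[(np.round(x['xyz'],3).tolist(),round(x['conf'],2)) for x in place_of(l,c)[:3]])
o=get_obs();print(o['time'],o['tool_pos'],o['force'],o['finger_gap'])
turn([0.532,-0.2645,0.225],down(-50.2))
```

```text
far_corner scene [([0.4, 0.331, 0.031], 0.85), ([0.473, 0.002, 0.213], 0.56)]
far_corner top [([0.404, 0.326, 0.034], 0.82), ([0.475, 0.003, 0.211], 0.7)]
cover_mid scene [([0.389, 0.408, 0.011], 0.96), ([0.51, -0.069, 0.191], 0.59), ([0.386, -0.385, 0.001], 0.3)]
cover_mid top [([0.507, -0.069, 0.192], 0.89), ([0.387, 0.406, 0.009], 0.88)]
lug scene [([0.543, -0.149, 0.231], 0.87), ([0.38, 0.482, 0.045], 0.57)]
lug top [([0.544, -0.137, 0.228], 0.58), ([0.378, 0.483, 0.043], 0.55)]
plate_mid scene [([0.491, -0.194, 0.01], 0.69)]
plate_mid top []
nest scene [([0.54, 0.149, 0.013], 0.91)]
nest top [([0.538, 0.146, 0.01], 0.7)]
15.9667 [ 0.54557169 -0.13386635  0.22804784] [-0.15093234  0.62208884 -1.58662758] 0.004008004650388938
shift mm [-94.1  91.6   4.7] turn [0.0112 0.0069 0.0006]
```

>>> play_rows:
  plan:
    - [[-8,8,0],[0.002,0,0]]
    - [[-24,23,1],[0.005,0.002,0]]
    - [[-40,39,2],[0.007,0.004,0]]
    - [[-56,54,3],[0.009,0.006,0]]
    - [[-72,70,4],[0.011,0.007,0]]
    - [[-84,81,5],[0.011,0.007,0]]
    - [[-91,88,5],[0.011,0.007,0]]
    - [[-91,88,5],[0.011,0.007,0]]
    - [[-91,88,5],[0.011,0.007,0]]
    - [[-91,88,5],[0.011,0.007,0]]

```text
time: 16.8
tool_pos: [0.5322, -0.2591, 0.2246]
eef_rot: [0.94, 0.341, 0.0, -0.0]
force: [-0.9, 0.7, -0.9]
finger_gap: 0.0038
grasp_force: 40.0
```

Run:
```python
from h import *
s,_=save('scene','end.png');capture('top')
for l in ['far_corner','cover_mid','lug','nest','bolt_knob']:
  for c in ['scene','top']: print(l,c,[(np.round(x['xyz'],3).tolist(),round(x['conf'],2)) for x in place_of(l,c)[:3]])
o=get_obs();print(o['time'],o['tool_pos'],o['joint_vel'].round(3) if hasattr(o['joint_vel'],'round') else o['joint_vel'],o['finger_gap'],o['grasp_force'])
```

```text
far_corner scene [([0.458, -0.116, 0.21], 0.95), ([0.402, 0.333, 0.029], 0.84)]
far_corner top [([0.463, -0.116, 0.213], 0.9), ([0.403, 0.326, 0.031], 0.65)]
cover_mid scene [([0.496, -0.185, 0.191], 0.9), ([0.392, 0.409, 0.007], 0.62)]
cover_mid top [([0.498, -0.187, 0.19], 0.75), ([0.389, 0.407, 0.01], 0.73)]
lug scene [([0.528, -0.263, 0.229], 0.95), ([0.381, 0.481, 0.044], 0.83)]
lug top [([0.376, 0.483, 0.044], 0.84), ([0.533, -0.258, 0.226], 0.63)]
nest scene [([0.537, 0.15, 0.014], 0.93)]
nest top [([0.54, 0.142, 0.011], 0.65)]
bolt_knob scene [([0.552, 0.338, 0.074], 0.45)]
bolt_knob top [([0.556, 0.34, 0.076], 0.47)]
17.4 [ 0.53186791 -0.26035289  0.22458857] [ 0.001  0.001 -0.001 -0.001 -0.    -0.003  0.001] 0.0037364116263053685 39.99815359711647
```

View pics/end.png

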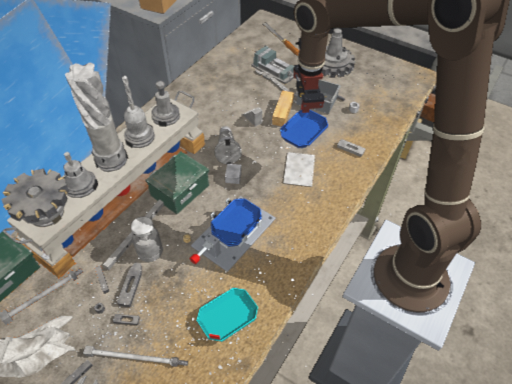

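The tray (303,128) is held level at about 0.19 m, within 10 mm of the plate centre; the plate shows at (298,168). The nest (237,222) and the knob (195,258) are as they should be.

```bash
python3 -c "
from workcell import *
print(job_done())"
```

```text
the job is handed in; nothing more can be done
None
```

I pulled the bolt out, peeled the top tray off the nest lug corner first, and handed the job in with the tray held level and still about 0.19 m above the bench, within 10 mm of the plate's centre; the nest stayed put, and no verdict came back.

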